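# Check the hinges of the ceramic keepsake boxes

## Robot

A 6-joint arm with a two-finger parallel gripper is mounted at the origin on the work surface. World frame = base frame: x ahead of the robot, y to its left, z up, the work surface at z = 0. Lengths are in mm, angles in degrees, forces in N, time in s.
With the tool pointing down it reaches from about 400 to 825 mm from the base axis. Payload 7 kg.
Tool frame: the origin (TCP) lies on the mounting face of the last link; the fingertips stand 178 mm ahead of it and the grasp point (between the pads) lies 159 mm ahead of it; z points along the fingers, y is the line along which they close (so a half turn about z gives the same grasp; the last joint's range is limited). The gripper opens to 88 mm and grips with 3 to 60 N. Pads are 19 mm wide; open, the fingers measure 130 mm over their backs; the gripper's body (78 mm by 193 mm) begins 47 mm behind the grasp point.
Start: joints at [-49.956, 20.546, 0.682, 0, -70.136, -16.507], TCP at [269.529, -618.83, 404.661] pointing down, gripper open.
Joint ranges: [-176.03, 176.03], [-82.01, 121.73], [-58.28, 71.71], [-173.87, 95.51], [-174.79, -0.11], [-173.66, 173.66]. Speed limits (degrees/s): [136.94, 136.94, 172.46, 180, 180, 180].

## Interface

Orientations are given as a 3x3 rotation matrix whose columns are the frame's x, y, z axes.
In Python, from bench import r, cams, workorder gives the robot as it stands.
- The arm moves only by the tool jog_arm, never from a script. Its argument "rows" is a list of rows, each a list of 2 entries, a list of its own where there are three numbers: the shift along the tool's x, y, z in units of 100 cm (1.0 is 100 cm), then the turn, a rotation vector about the tool's x, y, z in units of pi/4 rad (1.0 is pi/4 rad). A call has 1 to 12 rows; each row is the pose to reach, as a shift and turn from the pose commanded when the call began, along the tool's axes at that moment; what a row does not reach only later rows make up. A row lasts 1/10 s, in which the tool goes at most 50 mm and 8.59 degrees, less where a joint would pass 70% of its speed; a pose out of reach is approached as far as the arm can. A call with a number of a shift or a turn outside -1 to 1 is refused whole. A call with a gripper value outside its range is refused whole. "hand" is the opening, from 0 (shut) to 1 (fully open), set as the call begins (left out, the last holds). The fingers move at their own pace and stop on an object; "grip_force" is the grip in N (left out, the last holds). Time passes only in rows, so rows that repeat a pose let the fingers close. It gives the time, the measured TCP pose, the force, the opening and the grip force at its end, in the units of the state.
- r.read_state(): the state, without advancing time (a new reading comes with each control period).
- cams.grab_frame(name): name is "side" or "top" or "wrist"; returns a dict with "image" (420x560x3 uint8, red, green, blue), "depth" (420x560 float32, mm along the optical axis (not along the pixel's ray), 0 where there is no reading), "fx", "fy", "cx", "cy" (pixels), "dist_coeffs" ([k1, k2, p1, p2, k3] as OpenCV has them; the pictures are not rectified), "eye" and "orientation" of the camera in the world. Camera axes: x right, y down, z forward; pixel columns grow to the right and rows downward; lengths in mm; the calibration is good to about 2 mm. A picture is of the moment at which its call begins.
- workorder.close_job(): hands the job in; it is judged then, once.
Trained networks look in the newest picture that a camera, given by its name, has taken for a name from the list of things; names that differ only in an ending like _2 or _b are one class to them, and where a whole thing is asked for, a point or a joint stands for the part that bears it (a point fixed in the world has none). Each returns a list of dicts, best first, with "conf" (0 to 1); they miss things now and then, are a little off and sometimes report something else, mostly with a low value. They report only what shows in the picture. A call takes as long as a camera call. They do not tell look-alikes from the thing itself.
- cams.boxes_of(camera, name): "bbox" ([left, top, width, height] in pixels, round what is visible of it).
- cams.silhouettes(camera, name): "pixels" (420x560 bool, what is visible of it) and "bbox" ([left, top, width, height] in pixels, round what is visible of it).
The state is a dict: "time_s": time; "q": joint angles; "qd": joint speeds; "joint_efforts": joint torques, N m; "ee_pos": TCP position; "tcp_rot": TCP orientation; "ft_force": force on the tool from outside, world axes, zero at the start; "ft_torque": the same for the moment, N m; "finger_gap": finger opening in mm; "finger_force": force on a finger pad.
Only numpy, scipy, OpenCV 4.12 (cv2) and the standard library are available. Lean on these libraries where they do the work, as an engineer would, in place of code of your own. Each camera call takes 0.05 s, during which the arm holds its last target. There are 200 camera calls.

## Task

Check the three lidded ceramic boxes on the sloped rack one after another, from the robot's left to its right: lift each lid, which has a ball knob for the grip, to about 50 degrees or more and see whether it swings freely (a free lid drops shut when let go, a stiff one stays up). Set any box with a stiff hinge down flat, lid up and shut, on the floor of the wooden reject tray without dropping it, and leave the good ones shut in their places on the rack. Leave all the other things as they are.

Things in the scene. Friction and masses are not known exactly. Their poses are not given: they have to be found in the camera images.
- box_a: white glazed ceramic box, 60 deep (its x) x 100 long (its y) x 38 high (z), about 0.5 kg with its lid, walls 6; loose, stands on the sloped rack. Origin at the centre of its underside; x points up the slope to the hinged back, y along the rack, z square off the board. The lid adds 7.5 to the height, and a ball knob stands on it (top 73.5 above the underside). All three look the same; at least one has a stiff hinge
- box_b: white glazed ceramic box, 60 deep (its x) x 100 long (its y) x 38 high (z), about 0.5 kg with its lid, walls 6; loose, stands on the sloped rack. Origin at the centre of its underside; x points up the slope to the hinged back, y along the rack, z square off the board. The lid adds 7.5 to the height, and a ball knob stands on it (top 73.5 above the underside). All three look the same; at least one has a stiff hinge
- box_c: white glazed ceramic box, 60 deep (its x) x 100 long (its y) x 38 high (z), about 0.5 kg with its lid, walls 6; loose, stands on the sloped rack. Origin at the centre of its underside; x points up the slope to the hinged back, y along the rack, z square off the board. The lid adds 7.5 to the height, and a ball knob stands on it (top 73.5 above the underside). All three look the same; at least one has a stiff hinge
- knob_a (a point): centre of the 20 mm ball knob on the lid of box_a: 18 above the lid's top, on a stem 10 thick; with the lid shut it is 14 in front (-x) of the box's centre and 63 above its underside
- lid_a (a joint): lid of box_a: 0 shut, grows as the front edge lifts and swings back, stop at 1.4 rad. Hinge line parallel to the box's y, 27 behind (+x) its centre and 38 above its underside. A free lid (60 g) drops shut by itself from any angle when let go; a stiff one stays at the angle where it is left (about 1 N at the knob to move it)
- knob_b (a point): centre of the 20 mm ball knob on the lid of box_b: 18 above the lid's top, on a stem 10 thick; with the lid shut it is 14 in front (-x) of the box's centre and 63 above its underside
- lid_b (a joint): lid of box_b: 0 shut, grows as the front edge lifts and swings back, stop at 1.4 rad. Hinge line parallel to the box's y, 27 behind (+x) its centre and 38 above its underside. A free lid (60 g) drops shut by itself from any angle when let go; a stiff one stays at the angle where it is left (about 1 N at the knob to move it)
- knob_c (a point): centre of the 20 mm ball knob on the lid of box_c: 18 above the lid's top, on a stem 10 thick; with the lid shut it is 14 in front (-x) of the box's centre and 63 above its underside
- lid_c (a joint): lid of box_c: 0 shut, grows as the front edge lifts and swings back, stop at 1.4 rad. Hinge line parallel to the box's y, 27 behind (+x) its centre and 38 above its underside. A free lid (60 g) drops shut by itself from any angle when let go; a stiff one stays at the angle where it is left (about 1 N at the knob to move it)
- rack: fixed wooden rack with a board 120 x 400, sloping 25 degrees, low side towards the robot. Origin on the table under the middle of the board; x towards its high side, y along it to the robot's left, z up. Board's surface 75 above the table over the origin; a ledge 9 high and 8 thick along the foot of the boxes stops them sliding; the board goes on 10 in front of the ledge and 40 behind the boxes
- slot_left (a point): point on the board's surface at the left of the three places (rack y = 130), left and right as the robot sees them (left is +y); a box stands there with its underside's centre within 10 of it
- slot_middle (a point): point on the board's surface at the middle of the three places (rack y = 0), left and right as the robot sees them (left is +y); a box stands there with its underside's centre within 10 of it
- slot_right (a point): point on the board's surface at the right of the three places (rack y = -130), left and right as the robot sees them (left is +y); a box stands there with its underside's centre within 10 of it
- tray: reject tray: open wooden tray, outside 190 (x) x 230 (y) x 28 high, walls and floor 6 thick, fixed on the table. Origin at the centre of its underside. Its -y end is taken by the reject_tumbler, the +y end is free; it stands to the robot's left or right
- reject_tumbler: terracotta tumbler, 68 across, 80 high, standing in the tray; origin at the centre of its underside (leave alone)
- tumbler_1: blue glazed tumbler, 76 across, 95 high, beside the rack; origin at the centre of its underside (leave alone)
- tumbler_2: white glazed tumbler, 76 across, 95 high, beside the rack; origin at the centre of its underside (leave alone)
- bowl: terracotta bowl, 100 across, 45 high, in front of the rack; origin at the centre of its underside (leave alone)
- glaze_brush: brush 170 long lying in front of the rack; its length is its x; origin at the centre of its underside (leave alone)
- glaze_jar: jar, 64 across, 85 high, in front of the rack; origin at the centre of its underside (leave alone)
- wood_rib: flat wooden potter's rib, 100 x 50 x 8, lying in front of the rack; origin at the centre of its underside (leave alone)
- banding_wheel: fixed metal banding wheel (turntable), 180 across, 72 high, on the side where the tray is not; origin at the centre of its foot
There are look-alikes about, which are no part of the job. Leave any yellow look-alike of the box_c alone.

How it is judged (in metres and radians):
On the way, in this order (a step that is already met when the one before it is completed fails the run):
1. the lid of the box in the left place is lifted past 0.7 rad (40 degrees) (((value of joint lid_a above 0.7 rad and horizontal distance between box_a and slot_left below 0.04 m) or (value of joint lid_b above 0.7 rad and horizontal distance between box_b and slot_left below 0.04 m) or (value of joint lid_c above 0.7 rad and horizontal distance between box_c and slot_left below 0.04 m))), for 0.1 s.
2. the lid of the box in the middle place is lifted past 0.7 rad (40 degrees) (((value of joint lid_a above 0.7 rad and horizontal distance between box_a and slot_middle below 0.04 m) or (value of joint lid_b above 0.7 rad and horizontal distance between box_b and slot_middle below 0.04 m) or (value of joint lid_c above 0.7 rad and horizontal distance between box_c and slot_middle below 0.04 m))), for 0.1 s.
3. the lid of the box in the right place is lifted past 0.7 rad (40 degrees) (((value of joint lid_a above 0.7 rad and horizontal distance between box_a and slot_right below 0.04 m) or (value of joint lid_b above 0.7 rad and horizontal distance between box_b and slot_right below 0.04 m) or (value of joint lid_c above 0.7 rad and horizontal distance between box_c and slot_right below 0.04 m))), for 0.1 s.
At the end, for the whole second after the job is handed in: The box with the stiff hinge stands flat (within 0.1 rad) on the tray's floor (underside less than 12 mm above the tray's underside), its centre inside the tray; the other two still stand on the rack, within 30 mm of where they were; all three lids are shut (below 0.1 rad) and the boxes at rest (value of joint each of lid_a, lid_b, lid_c below 0.1 rad and linear speed of each of box_a, box_b, box_c below 0.02 m/s and distance of each of box_a, box_c from where it was at the start of the episode below 0.03 m and angle between box_a's own z axis and vertical between 0.33 and 0.55 rad and angle between box_c's own z axis and vertical between 0.33 and 0.55 rad and x of box_b in the frame of tray between -0.09 and 0.09 m and y of box_b in the frame of tray between -0.11 and 0.11 m and z of box_b in the frame of tray below 0.012 m and angle between box_b's own z axis and vertical below 0.1 rad); the robot touches nothing.
It fails at once if a bystander is moved more than 30 mm (distance of any of reject_tumbler, tumbler_1, tumbler_2, bowl, glaze_brush, glaze_jar, wood_rib from where it was at the start of the episode above 0.03 m).
It fails at once if a box is dropped into the tray (faster than 0.7 m/s close over its floor) ((horizontal distance between box_a and tray below 0.15 m and z of box_a in the frame of tray below 0.05 m and linear speed of box_a above 0.7 m/s) or (horizontal distance between box_b and tray below 0.15 m and z of box_b in the frame of tray below 0.05 m and linear speed of box_b above 0.7 m/s) or (horizontal distance between box_c and tray below 0.15 m and z of box_c in the frame of tray below 0.05 m and linear speed of box_c above 0.7 m/s)).
It also fails if it takes over 72 s, if anything falls off the work surface, if the arm or the gripper's body presses on something with over 40 N, if the wrist force passes 120 N, or if a joint passes its speed limit or range.

## Working session

There is one attempt and no reset: what is moved stays moved. The work goes in short steps, Python scripts to look and compute and a tool call to move; the robot and the scene stay as the last step left them, time stands still between calls to the robot, and variables do not carry over. Pictures are saved under pics/ and viewed, at most 10 in all, crops included, and the job is handed in when it is done.

Besides the shell and the picture viewer there is one more tool, called after ">>>" as name(argument=value, ...) on one line, values as JSON. jog_arm: Moves the arm, as the interface text tells. Its arguments: {"type":"object","properties":{"rows":{"type":"array"},"hand":{"type":"number"},"grip_force":{"type":"number"}},"required":["rows"]}

```bash
ls; mkdir -p pics
cat > h.py <<'E'
import numpy as np, cv2
from bench import r, cams, workorder
def save(f,n,crop=None,s=1):
    im=f["image"][:,:,::-1]
    if crop: x,y,w,h=crop; im=im[y:y+h,x:x+w]
    cv2.imwrite("pics/"+n,cv2.resize(im,None,fx=s,fy=s,interpolation=cv2.INTER_CUBIC))
def cloud(f):
    h,w=f["depth"].shape
    K=np.array([[f["fx"],0,f["cx"]],[0,f["fy"],f["cy"]],[0,0,1.]])
    uv=np.stack(np.meshgrid(np.arange(w),np.arange(h)),-1).reshape(-1,1,2).astype(float)
    n=cv2.undistortPoints(uv,K,np.array(f["dist_coeffs"])).reshape(h,w,2)
    d=f["depth"].astype(float)
    P=np.dstack([n[...,0]*d,n[...,1]*d,d])@np.array(f["orientation"]).T+np.array(f["eye"])
    P[d<=0]=np.nan
    return P
E
python3 - <<'E'
from h import *
a=[]
for n in("side","top"):
    f=cams.grab_frame(n); a.append(f["image"]); P=cloud(f); np.save(n+".npy",P)
    save(f,n+"0.png",s=1.4)
    print(n,np.round(f["eye"]),np.round(f["orientation"],2).tolist())
    for k in("box_a","knob_a","rack","tray","banding_wheel","reject_tumbler","tumbler_1","bowl","glaze_jar"):
        for s in cams.silhouettes(n,k):
            q=P[s["pixels"]]; q=q[~np.isnan(q[:,0])]
            print(k,round(s["conf"],2),[int(v) for v in s["bbox"]],np.round(np.median(q,0)) if len(q) else "", np.round(np.percentile(q,2,axis=0)) if len(q) else "",np.round(np.percentile(q,98,axis=0)) if len(q) else "")
print(r.read_state()["tcp_rot"])
E
```

```text
pics
side [-223.  969.  975.] [[-0.78, -0.38, 0.5], [-0.63, 0.47, -0.62], [0.0, -0.8, -0.6]]
box_a 0.98 [230, 164, 30, 25] [664.  32. 112.] [641. -27.  76.] [699.  68. 132.]
box_a 0.87 [139, 288, 31, 46] [488. 598.  54.] [463. 540.   1.] [532. 640.  64.]
box_a 0.82 [206, 181, 29, 26] [674. 157. 111.] [651. 100.  74.] [711. 194. 132.]
box_a 0.7 [257, 151, 26, 22] [655. -98. 112.] [ 631. -157.   78.] [689. -63. 132.]
knob_a 0.87 [232, 165, 26, 18] [668.  23. 118.] [640. -33.  98.] [699.  65. 134.]
knob_a 0.71 [204, 177, 31, 20] [680. 149. 118.] [651.  96.  98.] [738. 190. 133.]
knob_a 0.53 [256, 152, 28, 15] [ 657. -111.  117.] [ 630. -203.   73.] [727. -68. 133.]
knob_a 0.47 [188, 151, 99, 75] [662.  81.  57.] [ 633. -167.    3.] [763. 216. 106.]
knob_a 0.42 [139, 306, 4, 10] [506. 618.  60.] [500. 603.  23.] [540. 630.  64.]
knob_a 0.36 [203, 181, 33, 23] [673. 156. 111.] [651.  98.  76.] [714. 194. 132.]
rack 0.81 [189, 152, 96, 73] [661.  78.  57.] [ 633. -167.    3.] [760. 216. 105.]
tray 0.93 [164, 239, 82, 73] [491. 403.   7.] [402. 269.   0.] [591. 495.  29.]
banding_wheel 0.63
[... 2038 characters left out ...]
   79.]
reject_tumbler 0.55 [184, 191, 21, 25] [526. 313.  29.] [488. 276.   5.] [552. 340.  90.]
reject_tumbler 0.17 [318, 140, 36, 23] [ 660. -113.  118.] [ 631. -162.  101.] [688. -68. 134.]
tumbler_1 0.76 [394, 134, 32, 31] [ 675. -353.   46.] [ 633. -383.   -2.] [ 705. -310.   97.]
tumbler_1 0.76 [178, 131, 30, 31] [701. 324.  40.] [657. 284.  -1.] [730. 356.  98.]
bowl 0.82 [331, 214, 29, 33] [ 431. -148.   19.] [ 385. -188.    1.] [ 473. -102.   46.]
glaze_jar 0.72 [295, 224, 21, 23] [418. -20.  83.] [392. -51.  16.] [447.   6.  92.]
[[-9.16804294e-01 -3.99336807e-01 -1.65294263e-07]
 [-3.99336807e-01  9.16804294e-01 -3.22992701e-05]
 [ 1.30498299e-05 -2.95461014e-05 -9.99999999e-01]]
```

View pics/top0.png

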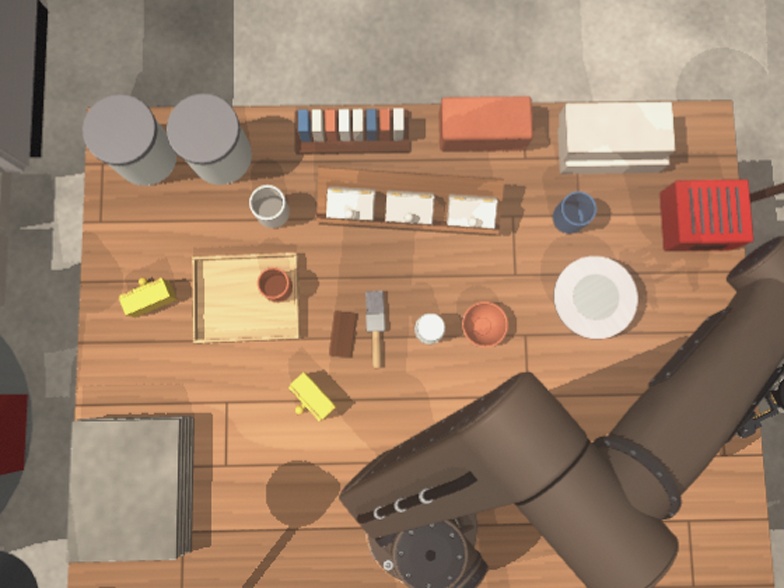

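Run:
```python
from h import *
# crop close view of rack boxes from side, and rack fit from top
f=cams.grab_frame("side"); save(f,"side_rack.png",(180,130,130,100),6)
P=cloud(cams.grab_frame("top"))
m=cams.silhouettes("top","rack")[0]
q=P.reshape(-1,3)
# board back strip: use rough rack yaw from box centres
for k in range(1):
    q=q[(q[:,0]>620)&(q[:,0]<780)&(abs(q[:,1]-15)<215)&(q[:,2]>40)&(q[:,2]<185)]
# boxes lid: points above board
np.save("q.npy",q)
c=np.array([[673,20],[663,-113],[684,141]])
d=c[2]-c[1]; yaw=np.arctan2(-d[0],d[1]); print("yaw",np.degrees(yaw))
# fit: board at back
R=np.array([[np.cos(yaw),-np.sin(yaw)],[np.sin(yaw),np.cos(yaw)]])
l=(q[:,:2]-[673,20])@R
z=q[:,2]
for a in range(-60,100,8):
    s=(l[:,0]>=a)&(l[:,0]<a+8); 
    s1=s&(abs(abs(l[:,1])-65)<9); s2=s&(abs(l[:,1])<40)
    print(a,s.sum(),np.round(np.median(z[s1])) if s1.any() else "",np.round(np.percentile(z[s2],[5,50,95])) if s2.any() else "")
```

```text
yaw -4.726303292940442
-60 0  
-52 0  
-44 0  
-36 201 54.0 [ 50.  98. 135.]
-28 716 63.0 [ 51.  97. 132.]
-20 331 66.0 [103. 110. 128.]
-12 382 65.0 [108. 115. 120.]
-4 387 67.0 [111. 118. 123.]
4 370 70.0 [114. 121. 128.]
12 385 74.0 [119. 125. 131.]
20 290 78.0 [117. 123. 129.]
28 177 82.0 [103. 111. 116.]
36 235 86.0 [ 85.  92. 100.]
44 371 90.0 [83. 90. 96.]
52 398 93.0 [ 86.  93. 100.]
60 393 98.0 [ 91.  97. 105.]
68 387 100.0 [ 95. 101. 109.]
76 189 101.0 [ 96. 102. 106.]
84 4  [88. 88. 88.]
92 0
```

View pics/side_rack.png

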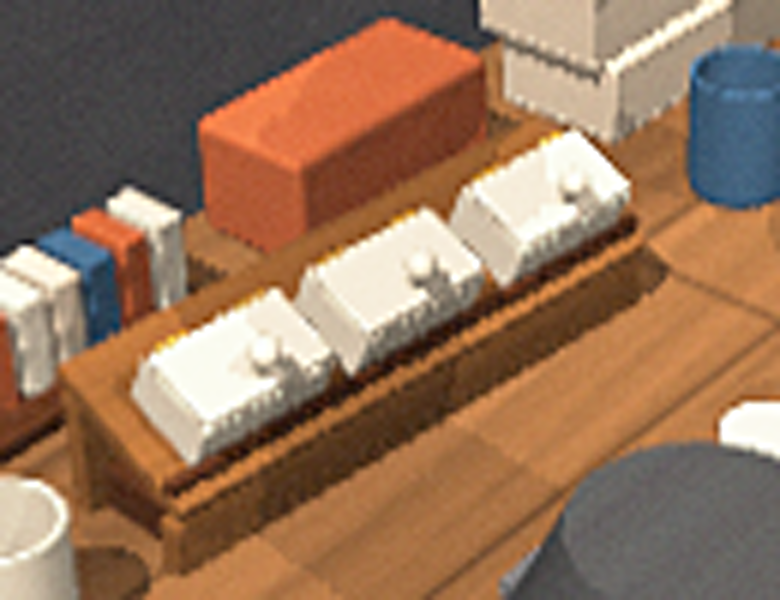

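The side crop shows three white boxes on the rack with knobs at crop px (265,355), (423,265) and (573,185). The top picture shows them at (350,203), (410,208) and (472,212). The candidates to confuse with them are the yellow look-alikes at (147,296) and (312,396), which I rule out by colour and because they are not on the rack. The tray is on the left, with the terracotta tumbler at (274,283).

Run:
```python
from h import *
from scipy.optimize import least_squares
T=np.load("top.npy").reshape(-1,3);S=np.load("side.npy").reshape(-1,3)
s,c=np.sin(np.radians(25)),np.cos(np.radians(25))
def box(p,ox,oy,yaw):   # world -> board frame (x up slope,y,z normal) origin on surface at rack origin
    cy,sy=np.cos(yaw),np.sin(yaw)
    d=p-[ox,oy,75]; a=d[:,0]*cy+d[:,1]*sy; b=-d[:,0]*sy+d[:,1]*cy
    return np.c_[a*c+d[:,2]*s,b,-a*s+d[:,2]*c]
for n,C in(("top",T),("side",S)):
    C=C[~np.isnan(C[:,0])]
    C=C[(abs(C[:,0]-690)<90)&(abs(C[:,1]-18)<230)&(C[:,2]>30)&(C[:,2]<190)]
    ox,oy,yaw=698,18,np.radians(-4.7)
    B=box(C,ox,oy,yaw)
    lid=(abs(B[:,2]-45.5)<5); bd=abs(B[:,2])<5
    bd&=B[:,0]>25
    print(n,"lid z",np.median(B[lid,2]),"board z",np.median(B[bd,2]),"back edge",np.percentile(B[bd,0],99))
    for y in(130,0,-130):
        m=lid&(abs(B[:,1]-y)<62); q=B[m]
        rect=cv2.minAreaRect(q[:,:2].astype(np.float32))
        k=(abs(B[:,1]-y)<40)&(B[:,2]>58)&(B[:,2]<85)
        print(y,"lid x",np.round(np.percentile(q[:,0],[2,98])),"y",np.round(np.percentile(q[:,1],[2,98])),"rect",np.round(rect[0]),np.round(rect[1]),round(rect[2],1),"knob",k.sum(),np.round(np.median(B[k],0)),np.round(C[k].mean(0)))
    # tray walls
for n,C in(("top",T),("side",S)):
    q=C[(abs(C[:,0]-500)<130)&(abs(C[:,1]-380)<150)&(C[:,2]>22)&(C[:,2]<34)]
    q=q[np.hypot(q[:,0]-519,q[:,1]-311)>50]
    r_=cv2.minAreaRect(q[:,:2].astype(np.float32)); print("tray",n,r_,np.percentile(q,[2,98],axis=0).round())
```

```text
top lid z 47.39694355252391 board z 2.0987003154908797 back edge 61.0723773328665
130 lid x [-37.  20.] y [ 75. 170.] rect [ -8. 123.] [101.  62.] 89.0 knob 41 [-21. 122.  73.] [659. 144. 131.]
0 lid x [-37.  21.] y [-51.  45.] rect [-8. -3.] [99. 61.] 89.8 knob 36 [-21.  -4.  73.] [649.  18. 132.]
-130 lid x [-37.  21.] y [-184.  -88.] rect [  -8. -137.] [99. 62.] 89.7 knob 39 [ -21. -136.   73.] [ 638. -115.  131.]
side lid z 47.965200990909295 board z 3.2546154293443124 back edge 62.794583574759564
130 lid x [-39.  21.] y [ 75. 172.] rect [ -9. 124.] [ 63. 102.] 0.7 knob 27 [-24. 127.  74.] [655. 147. 131.]
0 lid x [-40.  21.] y [-52.  47.] rect [-7. -4.] [105.  66.] 89.7 knob 25 [-26.  -0.  73.] [644.  22. 131.]
-130 lid x [-40.  22.] y [-185.  -85.] rect [  -8. -135.] [ 65. 104.] 0.7 knob 23 [ -26. -134.   72.] [ 635. -110.  129.]
tray top ((499.4390869140625, 377.99737548828125), (190.87478637695312, 230.56491088867188), 1.483130931854248) [[404. 264.  22.]
 [595. 493.  33.]]
tray side ((499.42974853515625, 380.25689697265625), (194.871337890625, 234.7867431640625), 1.5064969062805176) [[402. 265.  22.]
 [594. 495.  31.]]
```

```bash
cat >> h.py <<'E'
from scipy.spatial.transform import Rotation as Ro
psi=np.radians(-4.7); s_,c_=np.sin(np.radians(25)),np.cos(np.radians(25))
Bx=np.array([np.cos(psi)*c_,np.sin(psi)*c_,s_]);By=np.array([-np.sin(psi),np.cos(psi),0]);Bz=np.cross(Bx,By)
RB=np.c_[Bx,By,Bz]; O=np.array([698,18,75.])
RK=np.c_[-Bx,By,-Bz]   # knob grip
RG=np.c_[-By,-Bx,-Bz]  # box grip, closing along box x
YB={"L":123.5,"M":-3.5,"R":-136}
def b2w(p): return O+RB@np.array(p,float)
def knob(k,th=0):
    t=np.radians(th); x=-41*np.cos(t)+25*np.sin(t); z=41*np.sin(t)+25*np.cos(t)
    return np.array([-8+27+x,YB[k],1.5+38+z])
def rel(p0,R0,g,R):  # row from pose (p0,R0) to grasp point g with tool rot R
    p=np.array(g)-159*R[:,2]
    return np.round(R0.T@(p-p0)/1000,4).tolist(),np.round(Ro.from_matrix(R0.T@R).as_rotvec()/(np.pi/4),3).tolist()
def now():
    s=r.read_state(); return np.array(s["ee_pos"],float),np.array(s["tcp_rot"])
E
python3 - <<'E'
from h import *
p,R=now()
for k in "LMR": print(k,b2w(knob(k)).round(1))
g=b2w(knob("L")+[0,0,106]); print(g, g-159*RK[:,2]); print(rel(p,R,g,RK))
# arc in tool axes from grip pose (tool fixed)
for th in range(0,71,10):
    d=knob("L",th)-knob("L"); print(th,(RK.T@RB@d/1000).round(4))
E
```

```text
L [661.1 145.  124.2]
M [650.7  18.4 124.2]
R [ 639.8 -113.7  124.2]
[616.4335651  148.62266553 220.22787593] [549.46321666 154.12863043 364.33081407]
([-0.5653, 0.5969, 0.0403], [0.137, -0.544, 0.617])
0 [0. 0. 0.]
10 [-0.005   0.     -0.0067]
20 [-0.011   0.     -0.0125]
30 [-0.018   0.     -0.0172]
40 [-0.0257  0.     -0.0205]
50 [-0.0338  0.     -0.0225]
60 [-0.0422  0.     -0.023 ]
70 [-0.0505  0.     -0.0221]
```

>>> jog_arm(rows=[[[-0.05, 0.05, 0.0], [0, 0, 0]], [[-0.5653, 0.5969, 0.0403], [0.137, -0.544, 0.617]], [[-0.5653, 0.5969, 0.0403], [0.137, -0.544, 0.617]], [[-0.5653, 0.5969, 0.0403], [0.137, -0.544, 0.617]], [[-0.5653, 0.5969, 0.0403], [0.137, -0.544, 0.617]], [[-0.5653, 0.5969, 0.0403], [0.137, -0.544, 0.617]], [[-0.5653, 0.5969, 0.0403], [0.137, -0.544, 0.617]], [[-0.5653, 0.5969, 0.0403], [0.137, -0.544, 0.617]], [[-0.5653, 0.5969, 0.0403], [0.137, -0.544, 0.617]], [[-0.5653, 0.5969, 0.0403], [0.137, -0.544, 0.617]], [[-0.5653, 0.5969, 0.0403], [0.137, -0.544, 0.617]], [[-0.5653, 0.5969, 0.0403], [0.137, -0.544, 0.617]]], hand=0.6)

```text
time_s: 2.35
ee_pos: [473.8, -53.2, 376.6]
tcp_rot: [[-0.903, 0.081, 0.423], [0.073, 0.997, -0.034], [-0.424, 0.001, -0.906]]
ft_force: [1.6, -0.9, 0.2]
finger_gap: 52.6
finger_force: 0.0
```

Run:
```python
from h import *
p,R=now(); print(p,r.read_state()["time_s"],r.read_state()["q"])
print(rel(p,R,b2w(knob("L")+[0,0,106]),RK))
```

```text
[473.803784   -53.1523217  376.55851491] 2.35 [  20.29892216   -5.10767398  -44.53380052   21.38856631  -29.25295442
 -131.69381334]
([-0.0479, 0.2127, 0.0361], [0.001, 0.002, 0.001])
```

>>> jog_arm(rows=[[[-0.0479, 0.2127, 0.0361], [0.001, 0.002, 0.001]], [[-0.0479, 0.2127, 0.0361], [0.001, 0.002, 0.001]], [[-0.0479, 0.2127, 0.0361], [0.001, 0.002, 0.001]], [[-0.0479, 0.2127, 0.0361], [0.001, 0.002, 0.001]], [[-0.0479, 0.2127, 0.0361], [0.001, 0.002, 0.001]], [[-0.0479, 0.2127, 0.0361], [0.001, 0.002, 0.001]], [[-0.0479, 0.2127, 0.0361], [0.001, 0.002, 0.001]]])

```text
time_s: 3.05
ee_pos: [549.5, 151.6, 363.0]
tcp_rot: [[-0.904, 0.082, 0.419], [0.074, 0.997, -0.036], [-0.42, -0.001, -0.907]]
ft_force: [-0.0, -1.3, -0.3]
finger_gap: 52.6
finger_force: 0.0
```

Run:
```python
from h import *
s=r.read_state();p,R=now(); print(p,s["time_s"],np.round(s["q"]))
f=cams.grab_frame("wrist"); save(f,"wrist1.png"); P=cloud(f)
B=(P-O)@RB
m=(abs(B[...,1]-123)<40)&(B[...,2]>56)&(B[...,2]<85)&(abs(B[...,0]+20)<40)
vv,uu=np.nonzero(m); print(m.sum(), B[m].mean(0) if m.any() else "", np.nanpercentile(B[m],[5,95],axis=0).round(1) if m.any() else "", uu.mean(),vv.mean())
l=(abs(B[...,2]-47)<5)&(abs(B[...,1]-123)<65)&(abs(B[...,0])<60)
print(cv2.minAreaRect(B[l][:,:2].astype(np.float32)),np.median(B[l][:,2]))
print(rel(p,R,b2w(knob("L")+[0,0,6]),RK))
```

```text
[549.52353398 151.55763013 363.01575006] 3.05 [  38.    6.  -39.   34.  -31. -160.]
510 [-25.17592753 122.70513079  74.48304951] [[-32.2 114.8  69.4]
 [-17.1 130.5  78. ]] 278.75098039215686 220.47450980392156
((-8.476106643676758, 122.55650329589844), (99.42450714111328, 62.11066436767578), 89.94929504394531) 50.411940329022066
([-0.0006, 0.0027, 0.0987], [-0.002, -0.003, 0.0])
```

View pics/wrist1.png

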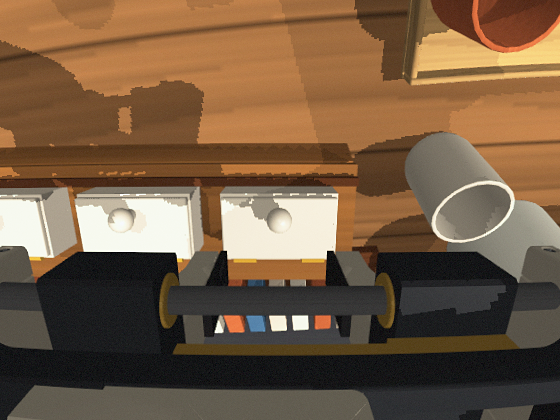

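Wrist view: the left box is centred, with its knob at (279,220). The white tumbler at (450,190) and the tray are clear. Next I descend and grip the knob.

>>> jog_arm(rows=[[[0, 0.002, 0.04], [0, 0, 0]], [[0, 0.002, 0.075], [0, 0, 0]], [[0, 0.002, 0.097], [0, 0, 0]], [[0, 0.002, 0.097], [0, 0, 0]], [[0, 0.002, 0.097], [0, 0, 0]]])

```text
time_s: 3.6
ee_pos: [593.2, 147.8, 280.1]
tcp_rot: [[-0.907, 0.084, 0.412], [0.077, 0.996, -0.035], [-0.414, -0.0, -0.91]]
ft_force: [-0.1, 0.2, 1.0]
finger_gap: 52.4
finger_force: 0.0
```

>>> jog_arm(rows=[[[0, 0, 0], [0, 0, 0]], [[0, 0, 0], [0, 0, 0]], [[0, 0, 0], [0, 0, 0]], [[0, 0, 0], [0, 0, 0]], [[0, 0, 0], [0, 0, 0]]], hand=0, grip_force=8)

```text
time_s: 4.1
ee_pos: [593.1, 149.5, 280.1]
tcp_rot: [[-0.907, 0.081, 0.412], [0.074, 0.997, -0.033], [-0.414, -0.0, -0.91]]
ft_force: [-1.8, 0.6, 1.0]
finger_gap: 18.9
finger_force: 8.0
```

>>> jog_arm(rows=[[[-0.0025, 0, -0.0035], [0, 0, 0]], [[-0.005, 0, -0.0067], [0, 0, 0]], [[-0.008, 0, -0.0097], [0, 0, 0]], [[-0.011, 0, -0.0125], [0, 0, 0]], [[-0.0145, 0, -0.015], [0, 0, 0]], [[-0.018, 0, -0.0172], [0, 0, 0]], [[-0.022, 0, -0.019], [0, 0, 0]], [[-0.0257, 0, -0.0205], [0, 0, 0]], [[-0.0298, 0, -0.0216], [0, 0, 0]], [[-0.0338, 0, -0.0225], [0, 0, 0]], [[-0.038, 0, -0.0229], [0, 0, 0]], [[-0.042, 0, -0.023], [0, 0, 0]]])

```text
time_s: 5.3
ee_pos: [622.3, 147.0, 318.4]
tcp_rot: [[-0.907, 0.081, 0.412], [0.074, 0.997, -0.034], [-0.414, 0.0, -0.91]]
ft_force: [-0.3, 0.9, 1.8]
finger_gap: 18.9
finger_force: 8.0
```

>>> jog_arm(rows=[[[-0.004, 0, 0], [0, 0, 0]], [[-0.004, 0, 0], [0, 0, 0]], [[-0.004, 0, 0], [0, 0, 0]]])

```text
time_s: 5.6
ee_pos: [625.7, 146.7, 319.7]
tcp_rot: [[-0.908, 0.081, 0.412], [0.074, 0.997, -0.034], [-0.414, -0.0, -0.91]]
ft_force: [-1.1, -0.3, 1.4]
finger_gap: 19.1
finger_force: 8.0
```

Run:
```python
from h import *
s=r.read_state(); print(s["finger_gap"],s["finger_force"],s["ft_force"])
a=cams.grab_frame("side"); save(a,"s2.png",(180,110,130,100),6)
```

```text
19.065949980673146 8.000059425830841 [-1.13643928 -0.30601113  1.42250897]
```

View pics/s2.png

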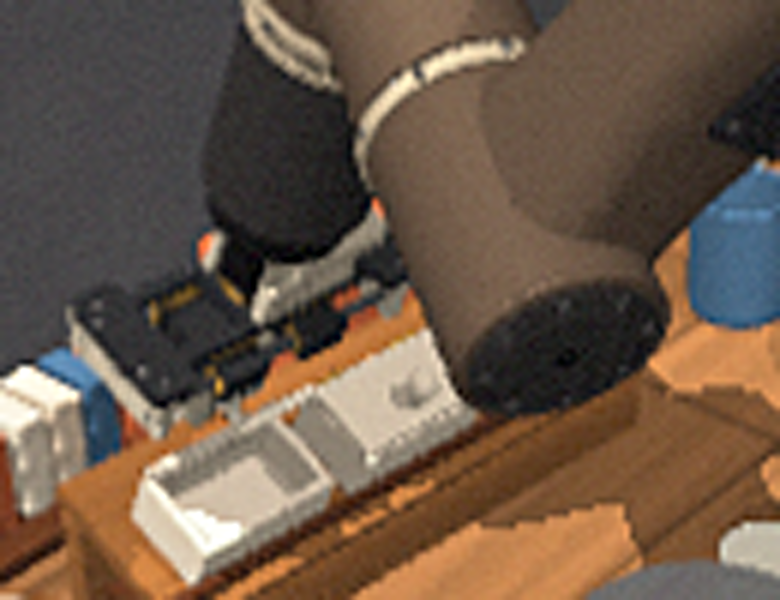

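The lid of the left box is up: its open interior shows at crop px (235,490). I release it and test.

>>> jog_arm(rows=[[[0, 0, 0], [0, 0, 0]], [[0, 0, 0], [0, 0, 0]], [[0, 0, 0], [0, 0, 0]], [[0, 0, 0], [0, 0, 0]], [[0, 0, 0], [0, 0, 0]], [[0, 0, 0], [0, 0, 0]], [[0, 0, 0], [0, 0, 0]], [[0, 0, 0], [0, 0, 0]], [[0, 0, 0], [0, 0, 0]]], hand=0.6)

```text
time_s: 6.55
ee_pos: [625.5, 146.7, 319.7]
tcp_rot: [[-0.908, 0.081, 0.412], [0.074, 0.997, -0.034], [-0.413, -0.0, -0.911]]
ft_force: [0.6, 0.2, -0.9]
finger_gap: 52.5
finger_force: 0.0
```

```bash
cat >> h.py <<'E'
def lidtest(k):
    P=cloud(cams.grab_frame("side")); B=((P-O)@RB).reshape(-1,3)
    m=(abs(B[:,1]-YB[k])<42)&(B[:,0]>-33)&(B[:,0]<10)&(B[:,2]>-5)&(B[:,2]<60)
    z=B[m,2]; print(k,"pts",m.sum(),"low",(z<35).sum(),"lid level",(abs(z-47)<6).sum())
E
python3 - <<'E'
from h import *
lidtest("L"); p,R=now(); print(p,r.read_state()["time_s"])
E
```

```text
L pts 215 low 0 lid level 177
[625.52965202 146.72716053 319.64354054] 6.6
```

>>> jog_arm(rows=[[[0, 0, -0.04], [0, 0, 0]], [[0.023, -0.04, -0.05], [0, 0, 0]], [[0.046, -0.085, -0.05], [0, 0, 0]], [[0.046, -0.127, -0.05], [0, 0, 0]], [[0.046, -0.127, -0.05], [0, 0, 0]], [[0.046, -0.127, -0.02], [0, 0, 0]], [[0.046, -0.127, 0.01], [0, 0, 0]], [[0.046, -0.127, 0.025], [0, 0, 0]], [[0.046, -0.127, 0.025], [0, 0, 0]], [[0.046, -0.127, 0.025], [0, 0, 0]]])

```text
time_s: 7.6
ee_pos: [583.9, 21.9, 277.9]
tcp_rot: [[-0.908, 0.082, 0.412], [0.075, 0.997, -0.035], [-0.413, -0.001, -0.911]]
ft_force: [-0.1, -0.2, 0.4]
finger_gap: 52.6
finger_force: 0.0
```

Run:
```python
from h import *
p,R=now(); g=p+159*R[:,2]; print("grasp-knob in board:",(RB.T@(g-O)-knob("M")).round(1), Ro.from_matrix(RK.T@R).as_rotvec(True).round(1),r.read_state()["ft_force"])
```

```text
grasp-knob in board: [ 2.7 -2.1  8.6] [0.1 0.6 0. ] [-0.08970535 -0.19315223  0.43726075]
```

>>> jog_arm(rows=[[[0.001, 0.002, 0], [0, 0, 0]], [[0.001, 0.002, 0], [0, 0, 0]], [[0.001, 0.002, 0], [0, 0, 0]], [[0.001, 0.002, 0], [0, 0, 0]], [[0.001, 0.002, 0], [0, 0, 0]]], hand=0)

```text
time_s: 8.1
ee_pos: [582.9, 24.6, 277.8]
tcp_rot: [[-0.907, 0.082, 0.412], [0.074, 0.997, -0.034], [-0.414, -0.001, -0.91]]
ft_force: [-1.0, -2.3, 1.8]
finger_gap: 18.7
finger_force: 8.0
```

>>> jog_arm(rows=[[[-0.0025, 0, -0.0035], [0, 0, 0]], [[-0.005, 0, -0.0067], [0, 0, 0]], [[-0.008, 0, -0.0097], [0, 0, 0]], [[-0.011, 0, -0.0125], [0, 0, 0]], [[-0.0145, 0, -0.015], [0, 0, 0]], [[-0.018, 0, -0.0172], [0, 0, 0]], [[-0.022, 0, -0.019], [0, 0, 0]], [[-0.0257, 0, -0.0205], [0, 0, 0]], [[-0.0298, 0, -0.0216], [0, 0, 0]], [[-0.0338, 0, -0.0225], [0, 0, 0]], [[-0.038, 0, -0.0229], [0, 0, 0]], [[-0.042, 0, -0.023], [0, 0, 0]]])

```text
time_s: 9.3
ee_pos: [612.1, 22.2, 316.1]
tcp_rot: [[-0.907, 0.081, 0.412], [0.074, 0.997, -0.034], [-0.414, -0.0, -0.91]]
ft_force: [-1.9, -3.5, 2.5]
finger_gap: 19.0
finger_force: 8.0
```

>>> jog_arm(rows=[[[-0.004, 0, 0], [0, 0, 0]], [[-0.004, 0, 0], [0, 0, 0]], [[-0.004, 0, 0], [0, 0, 0]]])

```text
time_s: 9.6
ee_pos: [615.4, 22.0, 317.4]
tcp_rot: [[-0.908, 0.081, 0.412], [0.074, 0.997, -0.034], [-0.413, -0.0, -0.911]]
ft_force: [-1.9, -3.4, 2.3]
finger_gap: 19.0
finger_force: 8.0
```

Run:
```python
from h import *
lidtest("L");lidtest("M")
```

```text
L pts 209 low 0 lid level 177
M pts 120 low 115 lid level 2
```

Middle lid is up; release and test.

>>> jog_arm(rows=[[[0, 0, 0], [0, 0, 0]], [[0, 0, 0], [0, 0, 0]], [[0, 0, 0], [0, 0, 0]], [[0, 0, 0], [0, 0, 0]], [[0, 0, 0], [0, 0, 0]], [[0, 0, 0], [0, 0, 0]], [[0, 0, 0], [0, 0, 0]], [[0, 0, 0], [0, 0, 0]], [[0, 0, 0], [0, 0, 0]]], hand=0.6)

```text
time_s: 10.6
ee_pos: [615.3, 22.1, 317.5]
tcp_rot: [[-0.908, 0.081, 0.412], [0.074, 0.997, -0.034], [-0.413, -0.0, -0.911]]
ft_force: [-0.1, -0.2, 0.6]
finger_gap: 52.5
finger_force: 0.0
```

Run:
```python
from h import *
lidtest("M")
```

```text
M pts 184 low 0 lid level 149
```

>>> jog_arm(rows=[[[0, 0, -0.04], [0, 0, 0]], [[0.023, -0.04, -0.05], [0, 0, 0]], [[0.046, -0.085, -0.05], [0, 0, 0]], [[0.046, -0.132, -0.05], [0, 0, 0]], [[0.046, -0.132, -0.05], [0, 0, 0]], [[0.046, -0.132, -0.02], [0, 0, 0]], [[0.046, -0.132, 0.01], [0, 0, 0]], [[0.046, -0.132, 0.024], [0, 0, 0]], [[0.046, -0.132, 0.024], [0, 0, 0]], [[0.046, -0.132, 0.024], [0, 0, 0]]])

```text
time_s: 11.65
ee_pos: [572.8, -106.8, 276.4]
tcp_rot: [[-0.908, 0.081, 0.411], [0.074, 0.997, -0.034], [-0.413, -0.0, -0.911]]
ft_force: [0.2, -0.2, 1.1]
finger_gap: 52.4
finger_force: 0.0
```

Run:
```python
from h import *
p,R=now(); g=p+159*R[:,2]; print("grasp-knob in board:",(RB.T@(g-O)-knob("R")).round(1), Ro.from_matrix(RK.T@R).as_rotvec(True).round(1),r.read_state()["ft_force"])
```

```text
grasp-knob in board: [1.6 1.4 7.5] [ 0.   0.6 -0.1] [ 0.23869376 -0.17254037  1.12054681]
```

>>> jog_arm(rows=[[[0.001, 0, 0], [0, 0, 0]], [[0.001, 0, 0], [0, 0, 0]], [[0.001, 0, 0], [0, 0, 0]], [[0.001, 0, 0], [0, 0, 0]], [[0.001, 0, 0], [0, 0, 0]]], hand=0)

```text
time_s: 12.15
ee_pos: [571.6, -107.0, 276.4]
tcp_rot: [[-0.908, 0.082, 0.412], [0.074, 0.997, -0.034], [-0.413, -0.0, -0.911]]
ft_force: [-0.9, -3.4, 1.2]
finger_gap: 19.3
finger_force: 8.0
```

>>> jog_arm(rows=[[[-0.0025, 0, -0.0035], [0, 0, 0]], [[-0.005, 0, -0.0067], [0, 0, 0]], [[-0.008, 0, -0.0097], [0, 0, 0]], [[-0.011, 0, -0.0125], [0, 0, 0]], [[-0.0145, 0, -0.015], [0, 0, 0]], [[-0.018, 0, -0.0172], [0, 0, 0]], [[-0.022, 0, -0.019], [0, 0, 0]], [[-0.0257, 0, -0.0205], [0, 0, 0]], [[-0.0298, 0, -0.0216], [0, 0, 0]], [[-0.0338, 0, -0.0225], [0, 0, 0]], [[-0.038, 0, -0.0229], [0, 0, 0]], [[-0.042, 0, -0.023], [0, 0, 0]]])

```text
time_s: 13.35
ee_pos: [601.0, -109.2, 315.0]
tcp_rot: [[-0.907, 0.081, 0.413], [0.074, 0.997, -0.034], [-0.414, -0.0, -0.91]]
ft_force: [-2.9, -3.2, 2.1]
finger_gap: 18.9
finger_force: 8.0
```

>>> jog_arm(rows=[[[-0.004, 0, 0], [0, 0, 0]], [[-0.004, 0, 0], [0, 0, 0]], [[-0.004, 0, 0], [0, 0, 0]]])

```text
time_s: 13.65
ee_pos: [604.6, -109.3, 316.5]
tcp_rot: [[-0.907, 0.081, 0.413], [0.074, 0.997, -0.033], [-0.414, 0.0, -0.91]]
ft_force: [-1.0, -3.5, 2.0]
finger_gap: 19.2
finger_force: 8.0
```

>>> jog_arm(rows=[[[0, 0, 0], [0, 0, 0]], [[0, 0, 0], [0, 0, 0]], [[0, 0, 0], [0, 0, 0]], [[0, 0, 0], [0, 0, 0]], [[0, 0, 0], [0, 0, 0]], [[0, 0, 0], [0, 0, 0]], [[0, 0, 0], [0, 0, 0]], [[0, 0, 0], [0, 0, 0]], [[0, 0, 0], [0, 0, 0]]], hand=0.6)

```text
time_s: 14.55
ee_pos: [604.1, -109.4, 316.2]
tcp_rot: [[-0.908, 0.081, 0.412], [0.074, 0.997, -0.034], [-0.413, -0.0, -0.911]]
ft_force: [0.3, -0.9, 0.2]
finger_gap: 52.7
finger_force: 0.0
```

Run:
```python
from h import *
lidtest("R");lidtest("M");lidtest("L")
f=cams.grab_frame("wrist"); save(f,"wrist3.png")
```

```text
R pts 101 low 95 lid level 3
M pts 181 low 0 lid level 146
L pts 207 low 0 lid level 169
```

View pics/wrist3.png

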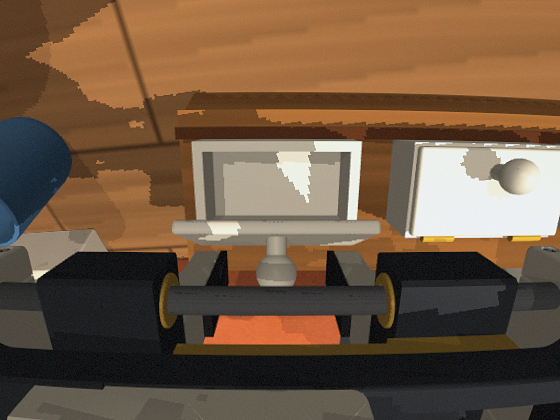

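Wrist view: the right lid stays up after release, with its knob at (276,270) and the box interior visible at (275,180), so this box is stiff. I grip the knob again and swing the lid shut.

>>> jog_arm(rows=[[[0, 0, 0], [0, 0, 0]], [[0, 0, 0], [0, 0, 0]], [[0, 0, 0], [0, 0, 0]], [[0, 0, 0], [0, 0, 0]], [[0, 0, 0], [0, 0, 0]]], hand=0)

```text
time_s: 15.25
ee_pos: [604.1, -109.4, 316.2]
tcp_rot: [[-0.908, 0.081, 0.412], [0.074, 0.997, -0.034], [-0.413, -0.0, -0.911]]
ft_force: [-0.9, -2.5, 1.0]
finger_gap: 18.9
finger_force: 8.0
```

>>> jog_arm(rows=[[[0.004, 0, 0], [0, 0, 0]], [[0.008, 0, 0.0003], [0, 0, 0]], [[0.0125, 0, 0.0008], [0, 0, 0]], [[0.0165, 0, 0.0015], [0, 0, 0]], [[0.0205, 0, 0.0027], [0, 0, 0]], [[0.024, 0, 0.004], [0, 0, 0]], [[0.028, 0, 0.0058], [0, 0, 0]], [[0.0315, 0, 0.008], [0, 0, 0]], [[0.035, 0, 0.0105], [0, 0, 0]], [[0.038, 0, 0.0133], [0, 0, 0]], [[0.0435, 0, 0.0193], [0, 0, 0]], [[0.046, 0, 0.024], [0, 0, 0]]])

```text
time_s: 16.45
ee_pos: [572.0, -106.8, 275.0]
tcp_rot: [[-0.907, 0.081, 0.412], [0.074, 0.997, -0.033], [-0.414, 0.0, -0.91]]
ft_force: [-3.1, -6.1, 12.8]
finger_gap: 19.4
finger_force: 8.0
```

>>> jog_arm(rows=[[[0, 0, 0.002], [0, 0, 0]], [[0, 0, 0.002], [0, 0, 0]], [[0, 0, 0.002], [0, 0, 0]]])

```text
time_s: 16.75
ee_pos: [572.7, -107.0, 273.5]
tcp_rot: [[-0.908, 0.081, 0.412], [0.074, 0.997, -0.034], [-0.413, -0.0, -0.911]]
ft_force: [-3.2, -1.5, 5.0]
finger_gap: 19.0
finger_force: 8.0
```

>>> jog_arm(rows=[[[0, 0, 0], [0, 0, 0]], [[0, 0, 0], [0, 0, 0]], [[0, 0, 0], [0, 0, 0]], [[0, 0, -0.04], [0, 0, 0]], [[0, 0, -0.08], [0, 0, 0]], [[0, 0, -0.1], [0, 0, 0]], [[0, 0, -0.1], [0, 0, 0]], [[0, 0, -0.1], [0, 0, 0]]], hand=0.6)

```text
time_s: 17.55
ee_pos: [531.8, -103.3, 364.5]
tcp_rot: [[-0.907, 0.081, 0.413], [0.074, 0.997, -0.033], [-0.414, 0.0, -0.91]]
ft_force: [0.5, -0.2, -1.0]
finger_gap: 52.4
finger_force: 0.0
```

Run:
```python
from h import *
lidtest("R")
f=cams.grab_frame("wrist"); save(f,"wrist4.png"); P=cloud(f); B=(P-O)@RB
l=(abs(B[...,2]-49)<6)&(abs(B[...,1]+136)<60)&(abs(B[...,0]+8)<42)
q=B[l]; print(cv2.minAreaRect(q[:,:2].astype(np.float32)),np.median(q[:,2]))
A=np.c_[q[:,:2],np.ones(len(q))]; print("lid slope",np.linalg.lstsq(A,q[:,2],rcond=None)[0])
p,R=now(); gz=b2w([-8,-135,120]); print(np.round(r.read_state()["q"]), rel(p,R,gz,RG))
```

```text
R pts 153 low 0 lid level 112
((-9.021615982055664, -134.74685668945312), (99.59387969970703, 61.09564208984375), 89.90481567382812) 50.36925461998908
lid slope [ 1.58575244e-02 -4.87739279e-04  5.02562209e+01]
[  12.    3.  -36.   14.  -28. -117.] ([-0.0119, -0.0003, 0.0479], [0.012, -0.012, -1.999])
```

View pics/wrist4.png

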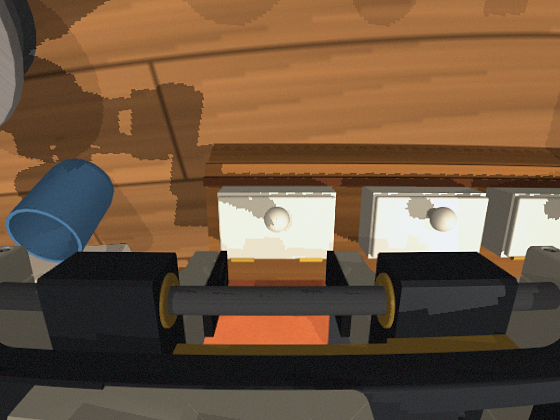

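Wrist view: the right lid is shut, with its knob at (277,219). Next I turn the gripper 90° for the box grasp.

>>> jog_arm(rows=[[[0, 0, 0], [0, 0, -0.5]], [[0, 0, 0], [0, 0, -1]], [[0, 0, 0], [0, 0, -1]], [[0, 0, 0], [0, 0, -1]], [[0, 0, 0], [0, 0, -1]], [[0, 0, 0], [0, 0, -1]], [[0, 0, 0], [0, 0, -1]]], hand=1)

```text
time_s: 18.35
ee_pos: [532.0, -103.6, 362.9]
tcp_rot: [[-0.7, -0.585, 0.41], [-0.653, 0.757, -0.034], [-0.29, -0.291, -0.912]]
ft_force: [-0.1, 0.1, -0.5]
finger_gap: 87.7
finger_force: 0.0
```

>>> jog_arm(rows=[[[0, 0, 0], [0, 0, -0.5]], [[0, 0, 0], [0, 0, -1]], [[0, 0, 0], [0, 0, -1]], [[0, 0, 0], [0, 0, -1]], [[0, 0, 0], [0, 0, -1]], [[0, 0, 0], [0, 0, -1]], [[0, 0, 0], [0, 0, -1]]])

```text
time_s: 19.05
ee_pos: [531.9, -103.6, 363.5]
tcp_rot: [[-0.082, -0.908, 0.41], [-0.997, 0.075, -0.034], [0.0, -0.412, -0.911]]
ft_force: [0.5, 0.4, 0.5]
finger_gap: 87.3
finger_force: 0.0
```

Run:
```python
from h import *
p,R=now(); print(np.round(r.read_state()["q"]))
for z in(120,36): print(rel(p,R,b2w([-8.5,-135,z]),RG))
```

```text
[ 12.   3. -36.  14. -29. -27.]
([0.0002, -0.0111, 0.0481], [0.015, -0.0, -0.0])
([0.0002, -0.0121, 0.1321], [0.015, -0.0, -0.0])
```

>>> jog_arm(rows=[[[0, -0.011, 0.03], [0.015, 0, 0]], [[0, -0.0115, 0.06], [0.015, 0, 0]], [[0, -0.012, 0.085], [0.015, 0, 0]], [[0, -0.012, 0.105], [0.015, 0, 0]], [[0, -0.012, 0.118], [0.015, 0, 0]], [[0, -0.012, 0.127], [0.015, 0, 0]], [[0, -0.012, 0.132], [0.015, 0, 0]], [[0, -0.012, 0.132], [0.015, 0, 0]], [[0, -0.012, 0.132], [0.015, 0, 0]]])

```text
time_s: 19.95
ee_pos: [597.7, -109.8, 250.1]
tcp_rot: [[-0.082, -0.904, 0.42], [-0.997, 0.075, -0.033], [-0.002, -0.421, -0.907]]
ft_force: [-0.4, -0.6, 0.5]
finger_gap: 87.5
finger_force: 0.0
```

Run:
```python
from h import *
p,R=now(); g=p+159*R[:,2]; s=r.read_state(); print((RB.T@(g-O)).round(1),Ro.from_matrix(RG.T@R).as_rotvec(True).round(1),s["ft_force"],np.round(s["q"]))
```

```text
[  -7.3 -135.4   37.5] [-0.1 -0.1  0.1] [-0.35036091 -0.59168693  0.54336248] [  2.  16. -47.  49.  -4. -56.]
```

>>> jog_arm(rows=[[[0, 0, 0], [0, 0, 0]], [[0, 0, 0], [0, 0, 0]], [[0, 0, 0], [0, 0, 0]], [[0, 0, 0], [0, 0, 0]], [[0, 0, 0], [0, 0, 0]], [[0, 0, 0], [0, 0, 0]]], hand=0, grip_force=35)

```text
time_s: 20.55
ee_pos: [596.8, -109.4, 250.0]
tcp_rot: [[-0.081, -0.904, 0.419], [-0.997, 0.074, -0.034], [-0.001, -0.421, -0.907]]
ft_force: [-5.4, 1.2, 1.5]
finger_gap: 59.7
finger_force: 35.0
```

>>> jog_arm(rows=[[[0, 0, -0.005], [0, 0, 0]], [[0, 0, -0.012], [0, 0, 0]], [[0, 0, -0.02], [0, 0, 0]], [[0, 0, -0.035], [0, 0, 0]], [[0, 0, -0.05], [0, 0, 0]], [[0, 0, -0.07], [0, 0, 0]], [[0, 0, -0.09], [0, 0, 0]], [[0, 0, -0.11], [0, 0, 0]], [[0, 0, -0.12], [0, 0, 0]], [[0, 0, -0.12], [0, 0, 0]], [[0, 0, -0.12], [0, 0, 0]]])

```text
time_s: 21.65
ee_pos: [547.0, -105.4, 358.5]
tcp_rot: [[-0.081, -0.904, 0.42], [-0.997, 0.074, -0.033], [-0.001, -0.421, -0.907]]
ft_force: [0.2, -0.5, -4.6]
finger_gap: 59.9
finger_force: 35.0
```

Run:
```python
from h import *
s=r.read_state(); p,R=now(); g=p+159*R[:,2]; print((RB.T@(g-O)).round(1),Ro.from_matrix(RG.T@R).as_rotvec(True).round(1),np.round(s["q"]),s["finger_gap"],s["ft_force"])
f=cams.grab_frame("side"); save(f,"s5.png",(180,90,150,115),5)
```

```text
[  -7.7 -135.1  157.2] [-0.1 -0.1 -0. ] [ 11.   5. -35.  14. -27. -27.] 59.85831935005287 [ 0.24351693 -0.45130542 -4.57683567]
```

View pics/s5.png

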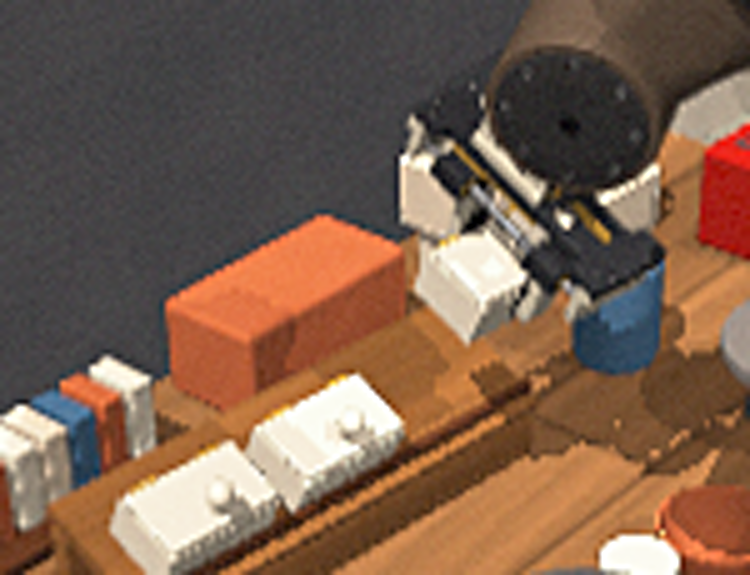

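The box is held at px (470,280), clear of the rack, and the other two are shut in their places. Now the carry to the tray.

Run:
```python
from h import *
RT=np.array([[0,-1,0],[-1,0,0],[0,0,-1.]])
p,R=now(); print(p+159*R[:,2])
for g in([600,-100,215],[540,150,215],[497,417,205]): print(rel(p,R,g,RT))
```

```text
[ 613.71865008 -110.77390468  213.80770865]
([-0.0098, -0.0541, 0.0075], [-0.552, -0.021, -0.101])
([-0.2541, 0.0185, -0.0259], [-0.552, -0.021, -0.101])
([-0.5168, 0.0812, -0.0437], [-0.552, -0.021, -0.101])
```

>>> jog_arm(rows=[[[-0.003, -0.015, 0.002], [-0.14, -0.005, -0.025]], [[-0.006, -0.03, 0.004], [-0.28, -0.01, -0.05]], [[-0.009, -0.045, 0.006], [-0.42, -0.015, -0.075]], [[-0.02, -0.054, 0.0075], [-0.552, -0.021, -0.101]], [[-0.045, -0.045, 0.003], [-0.552, -0.021, -0.101]], [[-0.08, -0.035, -0.003], [-0.552, -0.021, -0.101]], [[-0.115, -0.025, -0.007], [-0.552, -0.021, -0.101]], [[-0.15, -0.015, -0.012], [-0.552, -0.021, -0.101]], [[-0.185, -0.003, -0.017], [-0.552, -0.021, -0.101]], [[-0.22, 0.008, -0.022], [-0.552, -0.021, -0.101]], [[-0.254, 0.0185, -0.026], [-0.552, -0.021, -0.101]], [[-0.29, 0.027, -0.028], [-0.552, -0.021, -0.101]]])

```text
time_s: 22.9
ee_pos: [534.1, 187.9, 372.4]
tcp_rot: [[-0.001, -1.0, 0.001], [-1.0, 0.001, -0.001], [0.001, -0.001, -1.0]]
ft_force: [0.5, -0.6, -5.1]
finger_gap: 60.0
finger_force: 35.0
```

Run:
```python
from h import *
RT=np.array([[0,-1,0],[-1,0,0],[0,0,-1.]])
p,R=now(); s=r.read_state(); print(p+159*R[:,2],s["finger_gap"],np.round(s["q"]))
for g in([497,417,205],[497,417,130]): print(rel(p,R,g,RT))
```

```text
[534.32418501 187.77281348 213.40696112] 59.986215931057856 [ 39.  12. -16.   0. -62. -39.]
([-0.2291, 0.0373, 0.0082], [-0.002, -0.001, -0.001])
([-0.2291, 0.0374, 0.0832], [-0.002, -0.001, -0.001])
```

>>> jog_arm(rows=[[[-0.03, 0.005, 0.001], [0, 0, 0]], [[-0.065, 0.01, 0.002], [0, 0, 0]], [[-0.1, 0.016, 0.003], [0, 0, 0]], [[-0.135, 0.022, 0.005], [0, 0, 0]], [[-0.17, 0.028, 0.006], [0, 0, 0]], [[-0.2, 0.033, 0.008], [0, 0, 0]], [[-0.222, 0.037, 0.01], [0, 0, 0]], [[-0.229, 0.037, 0.025], [0, 0, 0]], [[-0.229, 0.037, 0.05], [0, 0, 0]], [[-0.229, 0.037, 0.07], [0, 0, 0]], [[-0.229, 0.037, 0.083], [0, 0, 0]], [[-0.229, 0.037, 0.083], [0, 0, 0]]])

```text
time_s: 24.1
ee_pos: [497.5, 414.4, 287.5]
tcp_rot: [[-0.001, -1.0, -0.001], [-1.0, 0.001, -0.004], [0.004, 0.001, -1.0]]
ft_force: [-0.8, -1.0, -5.5]
finger_gap: 59.9
finger_force: 35.0
```

Run:
```python
from h import *
RT=np.array([[0,-1,0],[-1,0,0],[0,0,-1.]])
f=cams.grab_frame("side"); save(f,"s6.png",(120,160,150,115),5)
p,R=now(); s=r.read_state(); print(p+159*R[:,2],s["finger_gap"],s["ft_force"])
for g in([497,417,50],[497,417,41]): print(rel(p,R,g,RT))
P=cloud(f).reshape(-1,3); m=(abs(P[:,0]-497)<60)&(abs(P[:,1]-417)<62)&(P[:,2]>60)&(P[:,2]<180)
q=P[m]; print("pts x,y,z ranges",np.percentile(q,[1,99],axis=0).round())
h=np.histogram(q[:,2],range(60,180,5)); print(h[0])
```

```text
[498.02770456 414.61339599 130.35281022] 59.64386609018171 [ 0.92895646 -0.03687089 -4.06901849]
([-0.0022, 0.001, 0.0803], [-0.001, -0.003, -0.001])
([-0.0022, 0.001, 0.0893], [-0.001, -0.003, -0.001])
pts x,y,z ranges [[452. 372.  95.]
 [542. 466. 171.]]
[  0   0   0   0   0   0   5  35  35  29  36  50  40  32  53 116 146  11
  12   5   5   3   3]
```

View pics/s6.png

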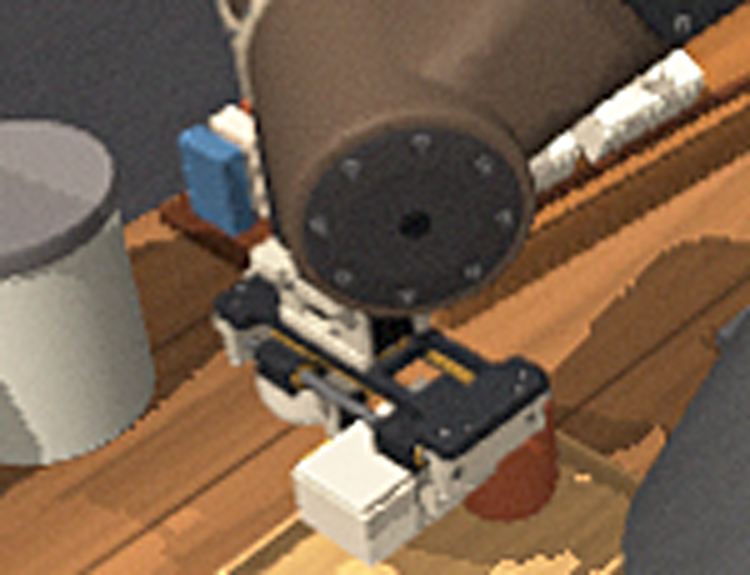

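The box hangs level and shut at px (355,490) over the free end of the tray, with the terracotta tumbler at (515,470) clear. I lower it.

>>> jog_arm(rows=[[[-0.002, 0, 0.02], [0, 0, 0]], [[-0.002, 0, 0.04], [0, 0, 0]], [[-0.002, 0, 0.055], [0, 0, 0]], [[-0.002, 0, 0.066], [0, 0, 0]], [[-0.002, 0, 0.075], [0, 0, 0]], [[-0.002, 0, 0.08], [0, 0, 0]], [[-0.002, 0, 0.082], [0, 0, 0]], [[-0.002, 0, 0.082], [0, 0, 0]]])

```text
time_s: 24.95
ee_pos: [497.9, 417.6, 208.7]
tcp_rot: [[-0.0, -1.0, 0.002], [-1.0, 0.0, 0.0], [-0.0, -0.002, -1.0]]
ft_force: [0.8, 0.1, -4.1]
finger_gap: 59.8
finger_force: 35.0
```

>>> jog_arm(rows=[[[0, 0, 0.001], [0, 0, 0]], [[0, 0, 0.002], [0, 0, 0]], [[0, 0, 0.003], [0, 0, 0]], [[0, 0, 0.004], [0, 0, 0]], [[0, 0, 0.004], [0, 0, 0]]])

```text
time_s: 25.45
ee_pos: [497.8, 417.5, 204.4]
tcp_rot: [[-0.0, -1.0, 0.002], [-1.0, 0.0, -0.0], [0.0, -0.002, -1.0]]
ft_force: [1.0, 0.4, -3.2]
finger_gap: 59.5
finger_force: 35.0
```

>>> jog_arm(rows=[[[0, 0, 0.001], [0, 0, 0]], [[0, 0, 0.002], [0, 0, 0]], [[0, 0, 0.003], [0, 0, 0]], [[0, 0, 0.003], [0, 0, 0]], [[0, 0, 0.003], [0, 0, 0]]])

```text
time_s: 25.95
ee_pos: [497.8, 417.5, 201.5]
tcp_rot: [[-0.0, -1.0, 0.002], [-1.0, 0.0, -0.0], [0.0, -0.002, -1.0]]
ft_force: [0.3, 0.5, -4.0]
finger_gap: 60.1
finger_force: 35.0
```

>>> jog_arm(rows=[[[0, 0, 0.001], [0, 0, 0]], [[0, 0, 0.002], [0, 0, 0]], [[0, 0, 0.002], [0, 0, 0]], [[0, 0, 0.002], [0, 0, 0]]])

```text
time_s: 26.35
ee_pos: [497.8, 417.5, 199.5]
tcp_rot: [[-0.0, -1.0, 0.002], [-1.0, 0.0, -0.0], [0.0, -0.002, -1.0]]
ft_force: [-0.6, -0.2, -4.4]
finger_gap: 59.7
finger_force: 35.0
```

>>> jog_arm(rows=[[[0, 0, 0.001], [0, 0, 0]], [[0, 0, 0.002], [0, 0, 0]], [[0, 0, 0.002], [0, 0, 0]], [[0, 0, 0.002], [0, 0, 0]]])

```text
time_s: 26.75
ee_pos: [497.9, 417.6, 198.6]
tcp_rot: [[0.0, -1.0, 0.003], [-1.0, -0.0, 0.0], [-0.0, -0.003, -1.0]]
ft_force: [-2.4, -2.2, 6.5]
finger_gap: 60.0
finger_force: 35.0
```

It touched down (force rose from -4.4 to +6.5 N). I release and rise straight up.

>>> jog_arm(rows=[[[0, 0, 0], [0, 0, 0]], [[0, 0, 0], [0, 0, 0]], [[0, 0, 0], [0, 0, 0]], [[0, 0, 0], [0, 0, 0]], [[0, 0, 0], [0, 0, 0]], [[0, 0, -0.01], [0, 0, 0]], [[0, 0, -0.03], [0, 0, 0]], [[0, 0, -0.06], [0, 0, 0]], [[0, 0, -0.1], [0, 0, 0]], [[0, 0, -0.14], [0, 0, 0]], [[0, 0, -0.18], [0, 0, 0]], [[0, 0, -0.18], [0, 0, 0]]], hand=0.88)

```text
time_s: 27.95
ee_pos: [498.5, 418.3, 385.4]
tcp_rot: [[0.001, -1.0, 0.01], [-1.0, -0.001, 0.008], [-0.008, -0.01, -1.0]]
ft_force: [0.5, 0.5, 0.3]
finger_gap: 76.9
finger_force: 0.0
```

Run:
```python
from h import *
s=r.read_state(); print(s["time_s"],s["ft_force"],s["finger_gap"])
f=cams.grab_frame("side"); save(f,"s7.png",(130,130,160,125),5)
P=cloud(f).reshape(-1,3); m=(abs(P[:,0]-497)<60)&(abs(P[:,1]-417)<65)&(P[:,2]>44)&(P[:,2]<62)
q=P[m]; print(cv2.minAreaRect(q[:,:2].astype(np.float32)),np.linalg.lstsq(np.c_[q[:,:2]-[497,417],np.ones(len(q))],q[:,2],rcond=None)[0])
lidtest("L");lidtest("M")
```

```text
27.95 [0.45454942 0.45114036 0.31895769] 76.87926713152403
((499.6120300292969, 419.802001953125), (64.43633270263672, 100.47731018066406), 1.525999665260315) [ 2.60800842e-02 -1.05021458e-02  5.09025351e+01]
L pts 209 low 0 lid level 158
M pts 180 low 0 lid level 141
```

View pics/s7.png

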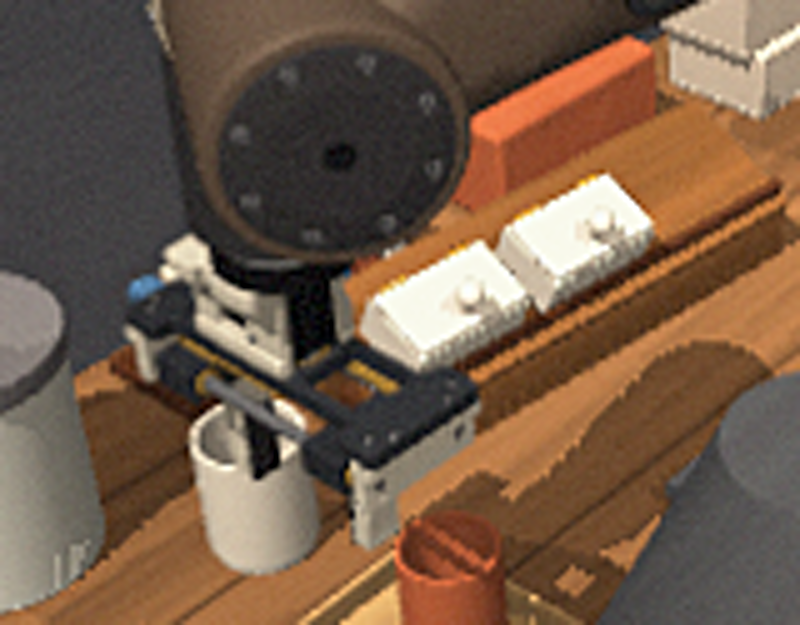

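The left and middle boxes are shut in their places, with knobs at (470,295) and (603,222). In the depth image, the placed box's lid top is at 51 mm, where 51.5 mm is expected, and level to about 1.5°. The gripper is clear, so I hand in.

```bash
python3 -c "
from h import *
print(workorder.close_job())"
```

```text
the job is handed in; nothing more can be done
None
```

I lifted all three lids in order; only the right box had a stiff hinge, and it now stands flat and shut in the reject tray. The left and middle boxes are shut in their places on the rack, and the job is handed in at about 28 s with no verdict returned.

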